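# Close the curing lamp's bay with its quarter-turn cover

### The job

The lamp base of the glass-gluing table stands open. Put its loose metal cover back into the keyed bay on top so that it drops fully home, flush with the housing, then push its winged stud in, turn it a quarter turn clockwise and let go so that the cover stays locked. Leave the glasses and the other things on the table where they are.

Things in the scene. Friction and masses are not known exactly. Their poses are not given: they have to be found in the camera images.
- bay (a point): Lamp base: grey metal box 190 x 140 mm, 85 mm high, fixed. In its top is a bay 114 mm (x) by 70 mm (y), 16 mm deep, with a key notch 25 mm wide, 14 mm long in the middle of its +x end. This point is the centre of the bay's floor, 69 mm above the table, 16 mm below the rim; z is up.
- slot (a point): Centre of the slot's mouth: a steel bridge 60 x 40 mm in the middle of the bay's floor, 9 mm high, has a slot through it 33 mm (along the bay's x) by 14 mm, open to a cavity below. This point lies at the bridge's top, 9 mm above the bay point.
- cover_mid (a point): Loose aluminium cover 110 mm (x) by 66 mm (y), 16 mm high, hollow below, 0.18 to 0.29 kg, with a key tab 18 mm wide standing out 11 mm from the middle of its +x end. Fits the bay one way round only, tab in notch, 2 mm play each side. This point is its centre, half-way up (8 mm above its foot); z is up. Starts flat on the table. Fully home it is 8 mm above the bay point, its top flush with the rim.
- wing (a point): Centre of the wing grip of the cover's captive steel stud, over the cover's centre: a bar 40 mm (x, long axis) by 12 mm (y), 20 mm high; 34 mm above cover_mid when the stud is out, with 16 mm of clear shank 10 mm thick between the wing's underside and the cover's top. The cover may be carried by it. z is up.
- cross_bar (a point): Centre of the cross bar at the stud's foot, under the cover: 26 mm long, parallel to the wing, 8 mm wide, 5 mm high. With the stud out it is 3 to 8 mm above the cover's foot. It goes down through the slot lengthwise, then is turned below the bridge.
- stud (a joint): How far the stud is pushed down into the cover, m: 0 out (spring, 4 N) to 0.012 fully in (10 N). In the seated cover the slot blocks turning (do not force it) until it is pushed in more than 8 mm; turned and let go, its cross bar catches under the bridge and it springs back only to about 8 mm.
- stud_turn (a joint): Turn of the stud in the cover, rad, growing clockwise seen from above: 0 wing along the cover's length (starts at 0 to 0.12), 1.571 at its stop, wing across the cover, locked. Stiff, 0.06 N m of friction; it stays where it is left.
- glass_a: Clear glass tumbler, 66 mm across, 115 mm high, loose; origin under its centre.
- glass_b: Another such tumbler.
- glass_c: Another such tumbler.
- glue_bottle: White glue bottle, 40 mm across, 110 mm high, standing loose; origin under its centre.
- torch: Black ultraviolet torch, 150 mm long, 42 mm across its head, lying along its x; origin under its middle.
- tape_roll: Roll of tape, 90 mm across, 20 mm high, lying flat; origin under its centre.
- bar_clamp: Bar clamp lying flat, 300 mm long along its x, 22 mm high, jaws reaching 75 mm to +y and its handle 90 mm to -y; origin at the middle of the bar on the table.
- screwdriver: Screwdriver lying along its x; origin under its middle.

How it is judged:
By the outcome, as a careful person would: the job done as asked, in the order asked, and still so for the second after the job is handed in, with the robot touching nothing.
It also fails if it takes over 46 s, if anything falls off the work surface, if the arm or the gripper's body presses on something with over 40 N, if the wrist force passes 120 N, or if a joint passes its speed limit or range.

### The arm

A 7-joint arm with a two-finger parallel gripper is mounted at the origin on the work surface. World frame = base frame: x ahead of the robot, y to its left, z up, the work surface at z = 0. Lengths are in m, angles in rad, forces in N, time in s.
With the tool pointing down it reaches from about 0.35 to 0.775 m from the base axis. Payload 3.1 kg.
Tool frame: the origin (TCP) lies between the finger pads; the fingertips stand ctrl.tcp_to_tips ahead of it and the grasp point (between the pads) lies 3 mm ahead of it (ctrl.tcp_to_tips is the distance from the TCP to the fingertips, in m); z points along the fingers, y is the line along which they close (so a half turn about z gives the same grasp; the last joint's range is limited). The gripper opens to 85 mm and grips with 20 to 120 N. Pads are 22 mm wide; open, the fingers measure 114 mm over their backs; the gripper's body (76 mm by 85 mm) begins 54 mm behind the grasp point. The pads swing forward as they close: fully open they stand 13 mm farther back than shut.
Start: joints at [-1.156, 0.311, 0.014, 1.512, -0.004, 1.319, -0.027], TCP at [0.243, 0.494, 0.253] pointing down, gripper open.
Joint ranges: [-2.7, 2.7], [-0.3, 1.91], [-1.27, 1.3], [0.12, 2.57], [-1.44, 4.58], [0.2, 2.03], [-3.05, 3.05]. Speed limits (rad/s): [2.79, 2.79, 3.14, 3.14, 3.14, 3.14, 3.14].

### API

Orientations are given as a unit quaternion [w, x, y, z].
In Python, from plant import readout, eyes, ctrl gives the robot as it stands.
- The arm moves only by the tool arm_command, never from a script. Its argument "rows" is a list of rows, each an object with "slide": the shift along the world's x, y, z in m, a list of three; "turn": the turn about the world's z in rad. In form: [{"slide": [dx, dy, dz], "turn": turn}, ...]. A call has 1 to 10 rows; each row is the pose to reach, as a shift and turn from the pose commanded when the call began; what a row does not reach only later rows make up. A row lasts 1/10 s, in which the tool goes at most 50 mm and 8.59 degrees, less where a joint would pass 70% of its speed; a pose out of reach is approached as far as the arm can. A call with a gripper value outside its range is refused whole. "gripper" is the finger opening in m, from 0 to 0.0854, set as the call begins (left out, the last holds). The fingers move at their own pace and stop on an object; "newtons" is the grip in N (left out, the last holds). Time passes only in rows, so rows that repeat a pose let the fingers close. It gives the time, the measured TCP pose, the force, the opening and the grip force at its end, in the units of the state.
- readout.sense(): the state, without advancing time (a new reading comes with each control period).
- eyes.snapshot(name): name is "side" or "top"; returns a dict with "frame" (420x560x3 uint8, red, green, blue), "z_map" (420x560 float32, m along the optical axis (not along the pixel's ray), 0 where there is no reading), "fovy" (degrees; the focal length in pixels is half the picture's height over the tangent of half this angle, whatever the lens; pixels are square), "cx", "cy" (the principal point, pixels), "R" (3x3) and "t" (3): a world point X has camera coordinates R X + t. Camera axes: x right, y down, z forward; pixel columns grow to the right and rows downward; lengths in m; the calibration is good to about 2 mm. A picture is of the moment at which its call begins.
- ctrl.close_job(): hands the job in; it is judged then, once.
The state is a dict: "time_s": time; "joints": joint angles; "dq": joint speeds; "tau": joint torques, N m; "eef_pos": TCP position; "orientation": TCP orientation; "ft_force": force on the tool from outside, world axes, zero at the start; "torque": the same for the moment, N m; "opening": finger opening in m; "grasp_force": force on a finger pad.
Only numpy, scipy, OpenCV 4.12 (cv2) and the standard library are available. Lean on these libraries where they do the work, as an engineer would, in place of code of your own. Each camera call takes 0.05 s, during which the arm holds its last target. There are 200 camera calls.

## Working session

There is one attempt and no reset: what is moved stays moved. The work goes in short steps, Python scripts to look and compute and a tool call to move; the robot and the scene stay as the last step left them, time stands still between calls to the robot, and variables do not carry over. Pictures are saved under pics/ and viewed, at most 10 in all, crops included, and the job is handed in when it is done.

Besides the shell and the picture viewer there is one more tool, called after "Request:" by a JSON object that holds its "method" and its "body", one argument or row to a line. arm_command: Moves the arm, as the interface text tells. Its arguments: {"type":"object","properties":{"rows":{"type":"array"},"gripper":{"type":"number"},"newtons":{"type":"number"}},"required":["rows"]}

```bash
mkdir -p pics; cat > h.py <<'E'
import numpy as np, cv2
from plant import readout, eyes, ctrl
def snap(n):
    s=eyes.snapshot(n); f=s["frame"].shape[0]/2/np.tan(np.radians(s["fovy"])/2)
    z=s["z_map"]; v,u=np.mgrid[:z.shape[0],:z.shape[1]]
    c=np.stack([(u-s["cx"])/f*z,(v-s["cy"])/f*z,z],-1)
    W=(c-s["t"])@s["R"]; W[z==0]=np.nan   # R^T(c-t)
    return s,W
def save(im,n,k=1): cv2.imwrite("pics/"+n,cv2.resize(im[...,::-1],None,fx=k,fy=k,interpolation=cv2.INTER_CUBIC))
E
python3 - <<'E'
from h import *
for n in("top","side"):
    s,W=snap(n); np.savez(n+".npz",W=W,f=s["frame"]); save(s["frame"],n+"0.png",1.4)
    print(n,s["fovy"],-s["R"].T@s["t"])
st=readout.sense();print(st["eef_pos"],st["orientation"],ctrl.tcp_to_tips,st["time_s"])
E
```

```text
top 45.996845334486565 [2.86510216e-01 6.73599587e-06 1.49430393e+00]
side 52.27190719804591 [-0.14104847 -0.72102913  0.67829206]
[0.24229753 0.49306997 0.25232133] [-1.98605267e-04  2.26373821e-01  9.74039911e-01 -1.05177288e-03] 0.022 0.1
```

View pics/top0.png

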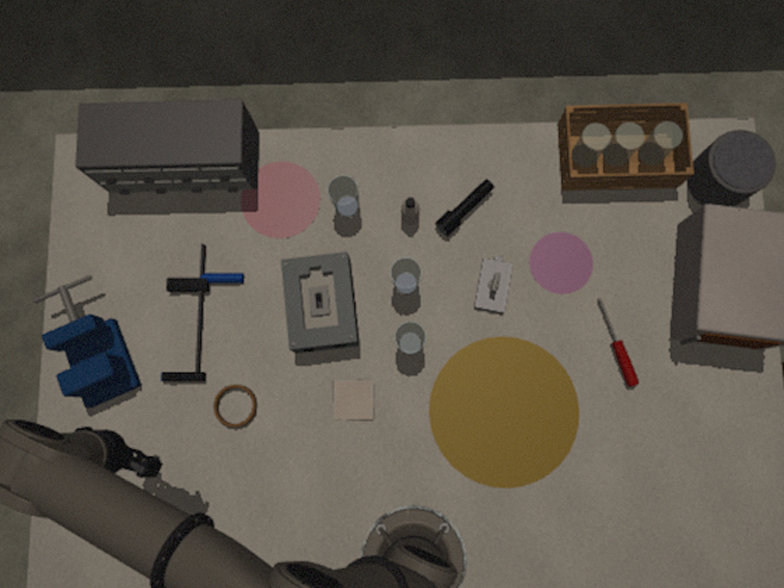

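View pics/side0.png

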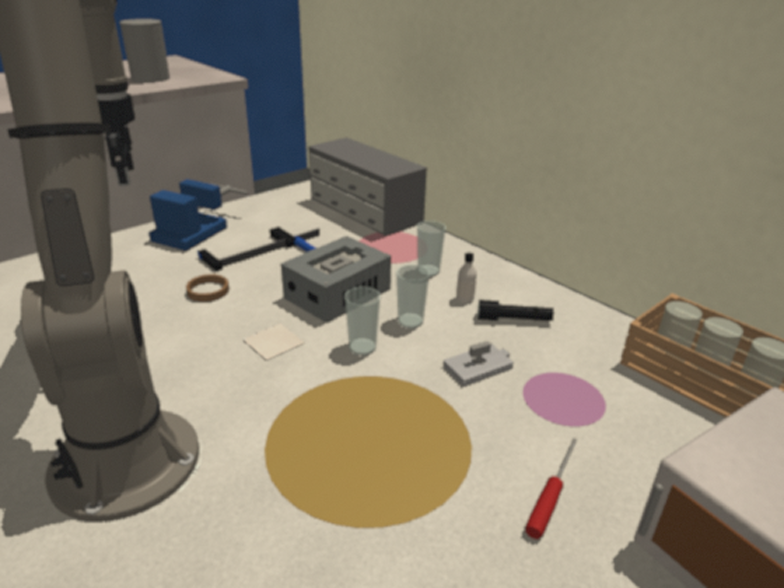

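The top view shows the lamp base at about (320,302), notch up (+x). The cover is at (494,285), tab up, with the wing slightly turned. Glasses stand between them at (347,200), (406,280) and (410,342).

```bash
python3 - <<'E'
from h import *
d=np.load("top.npz");W=d["W"];f=d["f"]
def reg(c,r,z0,z1,name):
    u0,v0=int(c[0]/1.4),int(c[1]/1.4); S=W[v0-r:v0+r,u0-r:u0+r].reshape(-1,3)
    P=S[(S[:,2]>z0)&(S[:,2]<z1)]; q=cv2.minAreaRect((P[:,:2]*1000).astype(np.float32)); 
    print(name,len(P),"z",np.median(P[:,2]).round(4),"mean",P.mean(0).round(4),"rect",np.round(q[0],1),np.round(q[1],1),round(q[2],1)); return P
b=reg((320,302),40,.079,.095,"boxtop"); 
reg((320,302),22,.062,.0735,"bayfloor"); reg((320,302),14,.0745,.083,"bridge")
reg((494,285),24,.009,.028,"covertop"); w=reg((494,285),24,.034,.07,"wing")
for n,P in(("wing",w),):
    q=P[:,:2]-P[:,:2].mean(0);e,V=np.linalg.eigh(q.T@q);print(n,np.degrees(np.arctan2(V[1,1],V[0,1])))
save(np.hstack([f[175:255,195:260],f[175:255,330:395]]),"crop.png",6)
E
```

```text
boxtop 2256 z 0.0852 mean [0.5315 0.1815 0.0852] rect [533.8 182.1] [191.8 140.6] 5.9
bayfloor 567 z 0.0694 mean [0.5381 0.1841 0.0691] rect [540.  183.9] [122.2  69.5] 5.7
bridge 263 z 0.0782 mean [0.5332 0.1829 0.0784] rect [535.1 182.9] [79.  78.9] 0.5
covertop 745 z 0.0164 mean [ 0.5707 -0.1891  0.0164] rect [ 576.8 -176.9] [129.4 123.8] 81.3
wing 62 z 0.0515 mean [ 0.5693 -0.189   0.0508] rect [ 569.9 -189.6] [12.  39.5] 74.4
wing 163.96288998255986
```

View pics/crop.png

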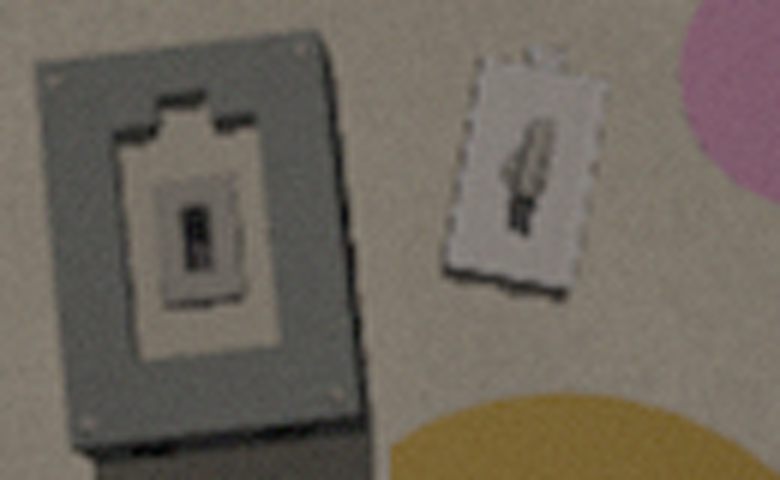

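```bash
cat > fit.py <<'E'
from h import *
from scipy.optimize import minimize
def box(p,cx,cy,hx,hy):
    q=np.abs(p-[cx,cy])-[hx,hy]; return np.linalg.norm(np.maximum(q,0),axis=1)+np.minimum(q.max(1),0)
def fit(W,C,plane,ok,g,R,shape):
    """W points, C camera centre, ok(z) mask rule, g guess x,y,yaw; R radius"""
    P=W.reshape(-1,3); P=P[np.isfinite(P[:,2])]
    k=(plane-C[2])/(P[:,2]-C[2]); Q=(C+(P-C)*k[:,None])[:,:2]
    n=np.linalg.norm(Q-g[:2],axis=1)<R; Q=Q[n]; m=ok(P[n,2]).astype(float)
    def cost(a):
        c,s=np.cos(a[2]),np.sin(a[2]); L=(Q-a[:2])@np.array([[c,-s],[s,c]])
        d=np.min([box(L,*b) for b in shape],0); return np.mean((m-1/(1+np.exp(d/.001)))**2)
    best=min((minimize(cost,[g[0],g[1],g[2]+o],method="Nelder-Mead",options=dict(initial_simplex=np.array(g)+[0,0,o]+np.array([[0,0,0],[.006,0,0],[0,.006,0],[0,0,.08]]),xatol=1e-5,fatol=1e-8)) for o in(-.08,0,.08)),key=lambda r:r.fun)
    return best.x.round(4),np.degrees(best.x[2]).round(2),best.fun
BAY=[(0,0,.057,.035),(.064,0,.0071,.0125)]
COV=[(0,0,.055,.033),(.0605,0,.0056,.009)]
E
python3 - <<'E'
from fit import *
W=np.load("top.npz")["W"];C=np.array([.28651,0,1.4943])
print("bay",fit(W,C,.085,lambda z:z<.079,[.535,.183,.1],.078,BAY))
print("cov",fit(W,C,.016,lambda z:z>.010,[.570,-.19,-.17],.09,COV))
for s in readout.sense().items():
    if s[0] in("ft_force","opening"):print(s)
E
```

```text
bay (array([0.5334, 0.1815, 0.1034]), np.float64(5.92), np.float64(0.1014979000232843))
cov (array([ 0.57  , -0.1896, -0.221 ]), np.float64(-12.66), np.float64(0.013241336432957966))
('ft_force', array([ 0.23484136, -0.12192812,  0.71926187]))
('opening', 0.08513838308419996)
```

```bash
python3 - <<'E'
from fit import *
W=np.load("top.npz")["W"].copy();C=np.array([.28651,0,1.4943]); W[W[...,2]<.05]=np.nan
for R in(.075,.085):print("bay",fit(W,C,.085,lambda z:z<.0817,[.535,.183,.1],R,BAY))
E
```

```text
bay (array([0.5334, 0.1817, 0.1011]), np.float64(5.79), np.float64(0.08525293858223781))
bay (array([0.5334, 0.1817, 0.1011]), np.float64(5.79), np.float64(0.09581156380840794))
```

```bash
python3 - <<'E'
from h import *
W=np.load("top.npz")["W"];z=W[175:255:2,195:260:2,2]*1000
for r in z: print(' '.join('%2.0f'%min(x,99) if x==x else '--' for x in r))
E
```

```text
-4  3  4  4  3  0 -4  1  1  1  2 -3 -1  5 -2 -7  4  0 -1  2 -2  3 -5  7  7 -4 -9  4  1 -6  1 10  2
 0  0  1  2 -2  1 -1  1  1  3 -2  1  2  0  2  2  1  6  2  2  6  4 -1  5 -3  4  2 -6  0  4  0 -6  6
-1  4  9 -2  6  2 -3  2 -3 -3 -2  1 -1 -3  2 -4  0 -0 -1  3  3  0  0  3 -1 -0 -3 -1  7  3  3 -1  6
 3 -3 -0 -3  0  2 -2 -2 -0 -0 -5  7  3 -1 -1  2  4  4  6 -2  4 89 84 92 84 86 82 -1  0 -3  1  0  2
 3 -1  0 -2 -4 -0 -2  1 -5  5 -4  4  2 83 81 87 85 81 85 86 86 92 84 84 87 89 85 60  4 -5 -1 -3  2
 5 -3  1 -1 -0 86 85 82 90 85 86 84 81 84 86 83 85 86 88 87 83 82 87 85 88 86 83 69  4 -2 -3  2 -0
 1 -2  5 88 88 85 87 90 82 83 85 79 84 80 86 81 84 88 81 86 85 82 86 82 84 84 82 80  4 -1 -1 -1  5
-0  1  0 96 89 88 86 83 84 82 86 79 86 80 84 85 86 84 78 86 82 84 85 87 81 80 84 88 -0 -3  6 -4 -5
 1  3 -3  3 82 84 86 85 87 87 88 90 86 84 82 76 79 73 84 85 87 91 84 87 83 85 91 84  8  4  5  2 -2
 3  3  2 -4 88 87 88 81 85 83 81 86 90 85 72 74 68 68 84 87 79 85 84 92 78 87 84 91 16  4 -1 -1 -1
 4 -0 -4 -9 85 81 84 89 -- 86 89 89 85 83 73 71 72 68 76 78 72 69 88 86 90 83 83 82 24 -1  3 -2  1
-6 -2  1  5
[... 2159 characters left out ...]
0  2  7
-3 -3 -3 -0 -4  1 88 85 86 83 84 83 84 92 87 84 85 86 91 80 85 83 86 82 92 92 88 88 85 87 78 -6  4
-4 -6  1  1  4 -2 87 81 87 87 81 88 82 84 83 90 85 85 -- 85 87 80 88 87 94 83 86 90 82 85 81 -0 -6
-3 -2 -2 -8 -2  1 88 83 91 86 83 82 87 86 83 91 85 86 87 83 90 86 85 84 82 87 87 72 69 61 57 -3  5
-3  2  1  1 -8 -3 91 90 89 84 89 86 86 88 88 86 89 79 78 72 71 61 57 52 54 54 43 19 18 14  2 -2 -6
-4  2 -3 -2 -2  4 85 87 84 85 76 70 66 59 54 52 47 37 30 21 15  8  6  5  1 -2  0  0  2  3 -3 -5 -5
 4 -2 -2  1 -2 -2 -0 44 37 35 22 18 48 43 33  5  7 -4  1 -1  3 -2 -5  0 -0  1 -1 -2 -1 -1  4  3  1
-3 -3 -2  5  6  4  1  2 -1 -4 -4 -3  2 -2  2  1 -2  3  4  3  1 -4 -0  0  1  4  2 -0  1 -1 -3 -2  4
```

```bash
python3 - <<'E'
from fit import *
D=[snap("top") for _ in range(8)]; s=D[0][0];C=-s["R"].T@s["t"]
W=np.nanmedian([d[1] for d in D],0);F=np.mean([d[0]["frame"] for d in D],0).astype(np.uint8)
np.savez("topm.npz",W=W,F=F)
print("cov",fit(W,C,.016,lambda z:z>.009,[.570,-.19,-.2],.09,COV))
w=W[...,2]; P=W[(w>.04)&(w<.07)&(np.abs(W[...,0]-.57)<.04)&(np.abs(W[...,1]+.19)<.04)]
k=(.052-C[2])/(P[:,2]-C[2]);Q=(C+(P-C)*k[:,None])[:,:2]
print("wing",cv2.minAreaRect((Q*1000).astype(np.float32)),P.mean(0),len(P)); q=Q-Q.mean(0);e,V=np.linalg.eigh(q.T@q);print(np.degrees(np.arctan2(V[1,1],V[0,1])))
W[w<.05]=np.nan
print("bay",fit(W,C,.085,lambda z:(z<.0817),[.535,.183,.1],.078,BAY))
br=W[(np.abs(W[...,2]-.078)<.003)&(np.hypot(W[...,0]-.534,W[...,1]-.182)<.036)];print("bridge",br.mean(0),cv2.minAreaRect((br[:,:2]*1000).astype(np.float32)))
st=readout.sense();print(st["time_s"])
E
```

```text
cov (array([ 0.5701, -0.1896, -0.2186]), np.float64(-12.52), np.float64(0.006428202981891179))
wing ((569.4725341796875, -189.10134887695312), (12.187858581542969, 41.227027893066406), 73.96342468261719) [ 0.56962225 -0.18908484  0.05149635] 60
163.38393977670395
bay (array([0.5337, 0.1818, 0.1019]), np.float64(5.84), np.float64(0.018960085415305538))
bridge [0.53364309 0.18191575 0.078226  ] ((533.1590576171875, 189.58741760253906), (60.13001251220703, 55.232627868652344), 5.4506659507751465)
0.5
```

The cover's centre is at (0.570, -0.1895) with yaw -12.5°, and the wing's yaw is -16.3°. The bay is at (0.5337, 0.1818) with yaw 5.84°. Sizes and heights agree with those given, so I'm moving above the wing.

Request:
{"method": "arm_command", "body": {
  "rows": [
    {"slide": [0.014,-0.03,0],"turn": 0.017},
    {"slide": [0.032,-0.067,0],"turn": 0.034},
    {"slide": [0.05,-0.104,0],"turn": 0.052},
    {"slide": [0.068,-0.141,0],"turn": 0.07},
    {"slide": [0.086,-0.178,0],"turn": 0.087},
    {"slide": [0.104,-0.215,0],"turn": 0.104},
    {"slide": [0.122,-0.252,0],"turn": 0.12},
    {"slide": [0.14,-0.289,0],"turn": 0.14},
    {"slide": [0.158,-0.326,0],"turn": 0.157},
    {"slide": [0.176,-0.363,0],"turn": 0.173}
  ],
  "gripper": 0.05,
  "newtons": 80
}}

```text
time_s: 1.5
eef_pos: [0.4191, 0.1291, 0.2537]
orientation: [0.0, 0.141, 0.99, 0.0]
ft_force: [0.0, -0.1, -1.0]
opening: 0.0501
grasp_force: 0.0
```

Request:
{"method": "arm_command", "body": {
  "rows": [
    {"slide": [0.018,-0.037,-0.01],"turn": 0},
    {"slide": [0.036,-0.074,-0.02],"turn": 0},
    {"slide": [0.054,-0.111,-0.03],"turn": 0},
    {"slide": [0.072,-0.148,-0.04],"turn": 0},
    {"slide": [0.09,-0.185,-0.05],"turn": 0},
    {"slide": [0.108,-0.222,-0.06],"turn": 0},
    {"slide": [0.126,-0.259,-0.07],"turn": 0},
    {"slide": [0.141,-0.29,-0.08],"turn": 0},
    {"slide": [0.15,-0.311,-0.09],"turn": 0},
    {"slide": [0.151,-0.319,-0.1],"turn": 0}
  ]
}}

```text
time_s: 2.5
eef_pos: [0.5699, -0.1918, 0.1528]
orientation: [0.0, 0.143, 0.99, -0.001]
ft_force: [0.6, 0.6, -0.3]
opening: 0.05
grasp_force: 0.0
```

```bash
python3 - <<'E'
from h import *
st=readout.sense();print({k:np.round(st[k],4) for k in("time_s","eef_pos","orientation","opening","ft_force","joints")})
q=st["orientation"];print("ydir",np.degrees(np.arctan2(2*(q[1]*q[2]+q[0]*q[3]),1-2*(q[1]**2+q[3]**2)) )) 
from scipy.spatial.transform import Rotation as R
y=R.from_quat(np.roll(q,-1)).as_matrix()[:,1];print(np.degrees(np.arctan2(y[1],y[0])))
E
```

```text
{'time_s': np.float64(2.5), 'eef_pos': array([ 0.5699, -0.1918,  0.1528]), 'orientation': array([ 4.000e-04,  1.431e-01,  9.897e-01, -1.200e-03]), 'opening': np.float64(0.05), 'ft_force': array([ 0.6131,  0.5614, -0.3435]), 'joints': array([-0.0475,  0.5172,  0.5021,  1.5288, -0.26  ,  1.1614,  1.7866])}
ydir 16.45657098766266
73.54332759523817
```

Request:
{"method": "arm_command", "body": {
  "rows": [
    {"slide": [0,0.002,-0.015],"turn": 0},
    {"slide": [0,0.002,-0.035],"turn": 0},
    {"slide": [0,0.002,-0.055],"turn": 0},
    {"slide": [0,0.002,-0.075],"turn": 0},
    {"slide": [0,0.002,-0.09],"turn": 0},
    {"slide": [0,0.002,-0.1],"turn": 0},
    {"slide": [0,0.002,-0.1],"turn": 0}
  ]
}}

```text
time_s: 3.2
eef_pos: [0.5685, -0.1853, 0.0519]
orientation: [-0.002, 0.141, 0.99, 0.0]
ft_force: [0.2, -0.0, 0.2]
opening: 0.0499
grasp_force: 0.0
```

Request:
{"method": "arm_command", "body": {
  "rows": [
    {"slide": [0,0,0],"turn": 0},
    {"slide": [0,0,0],"turn": 0},
    {"slide": [0,0,0],"turn": 0},
    {"slide": [0,0,0],"turn": 0},
    {"slide": [0,0,0],"turn": 0},
    {"slide": [0,0,0],"turn": 0}
  ],
  "gripper": 0,
  "newtons": 80
}}

```text
time_s: 3.8
eef_pos: [0.5704, -0.187, 0.0542]
orientation: [0.001, 0.142, 0.99, -0.0]
ft_force: [0.8, -2.2, 3.6]
opening: 0.0099
grasp_force: 79.8
```

Request:
{"method": "arm_command", "body": {
  "rows": [
    {"slide": [0,0,0.01],"turn": 0},
    {"slide": [0,0,0.03],"turn": 0},
    {"slide": [0,0,0.06],"turn": 0},
    {"slide": [0,0,0.09],"turn": 0},
    {"slide": [0,0,0.12],"turn": 0},
    {"slide": [0,0,0.15],"turn": 0},
    {"slide": [0,0,0.17],"turn": 0},
    {"slide": [0,0,0.18],"turn": 0},
    {"slide": [0,0,0.18],"turn": 0},
    {"slide": [0,0,0.18],"turn": 0}
  ]
}}

```text
time_s: 4.8
eef_pos: [0.5686, -0.1857, 0.2316]
orientation: [-0.002, 0.141, 0.99, 0.0]
ft_force: [0.0, 0.3, -3.3]
opening: 0.01
grasp_force: 79.1
```

```bash
python3 - <<'E'
from h import *
s,W=snap("side"); st=readout.sense(); p=s["R"]@st["eef_pos"]+s["t"]; f=210/np.tan(np.radians(s["fovy"])/2)
u,v=int(p[0]/p[2]*f+s["cx"]),int(p[1]/p[2]*f+s["cy"]);print(u,v,{k:np.round(st[k],4) for k in("eef_pos","opening","grasp_force","ft_force","torque")})
save(s["frame"][max(v-60,0):v+60,max(u-80,0):u+80],"lift.png",5)
E
```

```text
348 182 {'eef_pos': array([ 0.5684, -0.1856,  0.2312]), 'opening': np.float64(0.0102), 'grasp_force': np.float64(79.1298), 'ft_force': array([ 0.6585,  0.3829, -3.0345]), 'torque': array([ 0.0571, -0.0273, -0.0269])}
```

View pics/lift.png

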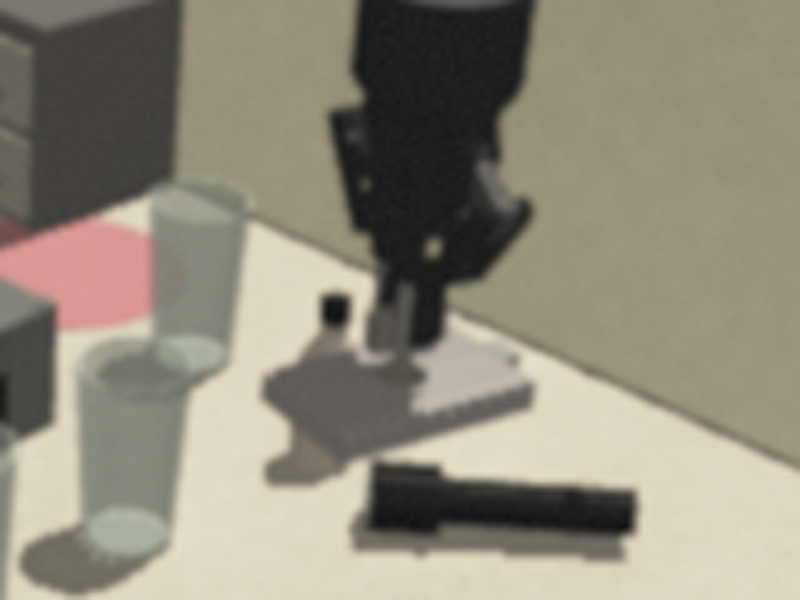

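The cover hangs about level from the wing at crop (400,350), and the glasses are clear below. I'm carrying it to a point over the bay.

Request:
{"method": "arm_command", "body": {
  "rows": [
    {"slide": [-0.001,0.012,0],"turn": 0.0},
    {"slide": [-0.004,0.036,0],"turn": 0.02},
    {"slide": [-0.008,0.07,0],"turn": 0.06},
    {"slide": [-0.012,0.11,0],"turn": 0.1},
    {"slide": [-0.016,0.15,0],"turn": 0.14},
    {"slide": [-0.02,0.19,0],"turn": 0.18},
    {"slide": [-0.024,0.23,0],"turn": 0.22},
    {"slide": [-0.028,0.27,0],"turn": 0.26},
    {"slide": [-0.032,0.305,0],"turn": 0.29},
    {"slide": [-0.035,0.335,0],"turn": 0.31}
  ]
}}

```text
time_s: 5.85
eef_pos: [0.5326, 0.1524, 0.2322]
orientation: [-0.001, -0.015, 1.0, 0.001]
ft_force: [1.1, -0.4, -3.3]
opening: 0.0099
grasp_force: 79.1
```

Request:
{"method": "arm_command", "body": {
  "rows": [
    {"slide": [-0.001,0.018,0],"turn": 0.008},
    {"slide": [-0.002,0.028,0],"turn": 0.01},
    {"slide": [-0.002,0.0324,-0.01],"turn": 0.01},
    {"slide": [-0.002,0.0324,-0.02],"turn": 0.01},
    {"slide": [-0.002,0.0324,-0.03],"turn": 0.01},
    {"slide": [-0.002,0.0324,-0.04],"turn": 0.01},
    {"slide": [-0.002,0.0324,-0.05],"turn": 0.01},
    {"slide": [-0.002,0.0324,-0.055],"turn": 0.01},
    {"slide": [-0.002,0.0324,-0.055],"turn": 0.01},
    {"slide": [-0.002,0.0324,-0.055],"turn": 0.01}
  ]
}}

```text
time_s: 6.85
eef_pos: [0.5328, 0.181, 0.1785]
orientation: [0.0, -0.018, 1.0, 0.0]
ft_force: [1.1, -0.7, -2.8]
opening: 0.0102
grasp_force: 79.1
```

```bash
python3 - <<'E'
from h import *
st=readout.sense();print({k:np.round(st[k],4) for k in("time_s","eef_pos","orientation","opening","grasp_force","ft_force","torque","joints")})
out=[]
for n in("top","side"):
    D=[snap(n) for _ in range(6)]; s=D[0][0]
    W=np.nanmedian([d[1] for d in D],0);F=np.mean([d[0]["frame"] for d in D],0).astype(np.uint8)
    C=-s["R"].T@s["t"]; f=210/np.tan(np.radians(s["fovy"])/2);p=s["R"]@np.array([.534,.182,.11])+s["t"]
    u,v=int(p[0]/p[2]*f+s["cx"]),int(p[1]/p[2]*f+s["cy"]); np.savez("hang_"+n+".npz",W=W,F=F,C=C,R=s["R"],t=s["t"],f=f,c=[s["cx"],s["cy"]])
    out.append(F[v-50:v+50,u-40:u+40]);print(n,u,v)
save(np.hstack(out),"hang.png",5)
E
```

```text
{'time_s': np.float64(6.85), 'eef_pos': array([0.5328, 0.181 , 0.1785]), 'orientation': array([ 2.000e-04, -1.810e-02,  9.998e-01,  1.000e-04]), 'opening': np.float64(0.0102), 'grasp_force': np.float64(79.0955), 'ft_force': array([ 1.0557, -0.6504, -2.8023]), 'torque': array([ 0.0148,  0.0116, -0.007 ]), 'joints': array([-0.5964,  0.396 ,  0.3228,  1.6028, -0.1336,  1.1641,  1.363 ])}
top 226 212
side 240 177
```

View pics/hang.png

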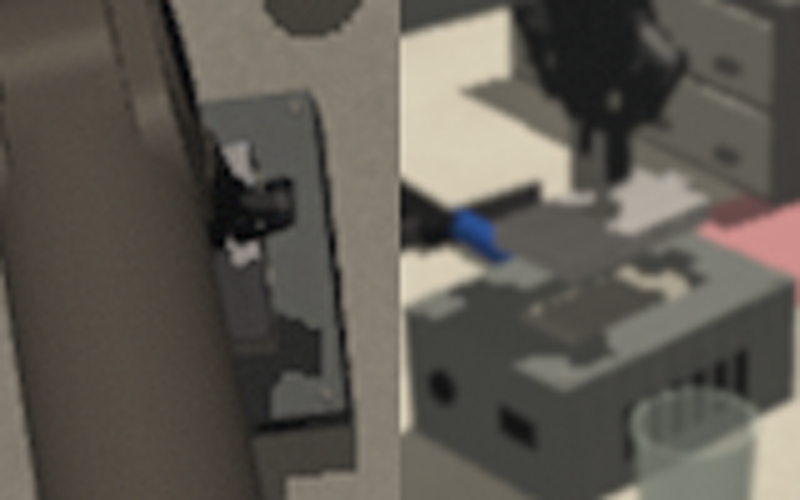

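```bash
python3 - <<'E'
from fit import *
d=np.load("hang_side.npz");W=d["W"].copy();C=d["C"]; W0=np.load("side.npz")["W"].copy()
# cover-top plane
def near(W,r=.05): return np.hypot(W[...,0]-.534,W[...,1]-.182)<r
P=W[near(W)&(W[...,2]>.128)&(W[...,2]<.155)]
for _ in range(4):
    A=np.c_[P[:,0]-.534,P[:,1]-.182,np.ones(len(P))];k,*_=np.linalg.lstsq(A,P[:,2],rcond=None);r=P[:,2]-A@k;P=P[np.abs(r)<.003]
print("plane slope,z",k,len(P),r.std())
z=k[2]; M=W.copy(); M[M[...,2]>z+.008]=np.nan
for th in(.004,.006):print("cov",fit(M,C,z,lambda q:(q>z-th),[.534,.182,.1],.085,COV))
W0[W0[...,2]<.03]=np.nan
for th in(.079,.081):print("bay side",fit(W0,C,.085,lambda q:q<th,[.534,.182,.1],.07,BAY))
b=W0[(np.abs(W0[...,2]-.085)<.004)&near(W0,.12)];print("rim z",np.median(b[:,2]),b.mean(0),cv2.minAreaRect((b[:,:2]*1000).astype(np.float32)))
E
```

```text
plane slope,z [-0.00155976  0.01638467  0.13975746] 281 0.000855096509910265
cov (array([0.5302, 0.1746, 0.0858]), np.float64(4.92), np.float64(0.020479198064765412))
cov (array([0.5292, 0.1722, 0.0847]), np.float64(4.85), np.float64(0.03551993724438248))
bay side (array([0.5338, 0.1796, 0.0991]), np.float64(5.68), np.float64(0.099745382388046))
bay side (array([0.5338, 0.1802, 0.0986]), np.float64(5.65), np.float64(0.05235329807823015))
rim z 0.084742475143122 [0.52668803 0.17706426 0.08460992] ((535.1453247070312, 182.9442901611328), (195.79063415527344, 145.2009735107422), 5.602235794067383)
```

```bash
cat > sil.py <<'E'
from fit import *
def sil(n,z,g):
    d=np.load(n);C=d["C"];P=d["W"].reshape(-1,3);P=P[np.isfinite(P[:,2])&(P[:,2]<z+.006)]
    ray=lambda h:(C+(P-C)*((h-C[2])/(P[:,2]-C[2]))[:,None])[:,:2]
    k=np.linalg.norm(ray(z)-g[:2],axis=1)<.095;P=P[k];m=(P[:,2]>z-.024).astype(float)
    Qs=[ray(h) for h in np.linspace(z-.016,z,5)]
    def cost(a):
        c,s=np.cos(a[2]),np.sin(a[2]);T=np.array([[c,-s],[s,c]])
        D=np.min([box((Q-a[:2])@T,*b) for Q in Qs for b in COV],0);return np.mean((m-1/(1+np.exp(D/.001)))**2)
    r=min((minimize(cost,g,method="Nelder-Mead",options=dict(initial_simplex=np.array(g)+np.array([[0,0,0],[sx*.006,0,0],[0,.006,0],[0,0,sx*.06]]),xatol=1e-5,fatol=1e-8)) for sx in(-1,1)),key=lambda r:r.fun)
    return r.x.round(4),np.degrees(r.x[2]).round(2),r.fun,len(m)
E
python3 - <<'E'
from sil import *
print(sil("hang_side.npz",.1398,[.533,.181,.1]))
E
```

```text
(array([0.5336, 0.1794, 0.1074]), np.float64(6.15), np.float64(0.009380059294016174), 1359)
```

Request:
{"method": "arm_command", "body": {
  "rows": [
    {"slide": [0,0.001,-0.008],"turn": 0},
    {"slide": [0,0.001,-0.018],"turn": 0},
    {"slide": [0,0.001,-0.028],"turn": 0},
    {"slide": [0,0.001,-0.034],"turn": 0},
    {"slide": [0,0.001,-0.037],"turn": 0},
    {"slide": [0,0.001,-0.04],"turn": 0},
    {"slide": [0,0.001,-0.043],"turn": 0},
    {"slide": [0,0.001,-0.043],"turn": 0}
  ]
}}

```text
time_s: 8.25
eef_pos: [0.5326, 0.1822, 0.1351]
orientation: [0.0, -0.018, 1.0, 0.0]
ft_force: [-0.4, -0.1, -3.6]
opening: 0.0101
grasp_force: 79.0
```

Request:
{"method": "arm_command", "body": {
  "rows": [
    {"slide": [0,0,-0.002],"turn": 0},
    {"slide": [0,0,-0.004],"turn": 0},
    {"slide": [0,0,-0.006],"turn": 0},
    {"slide": [0,0,-0.008],"turn": 0},
    {"slide": [0,0,-0.01],"turn": 0},
    {"slide": [0,0,-0.012],"turn": 0},
    {"slide": [0,0,-0.012],"turn": 0},
    {"slide": [0,0,-0.012],"turn": 0}
  ]
}}

```text
time_s: 9.05
eef_pos: [0.5325, 0.1822, 0.1237]
orientation: [0.0, -0.018, 1.0, 0.0]
ft_force: [-2.7, 0.1, 2.1]
opening: 0.0102
grasp_force: 79.5
```

```bash
cat > chk.py <<'E'
from h import *
def chk(pic=None):
    D=[snap("side") for _ in range(5)];W=np.nanmedian([d[1] for d in D],0)
    c,s=np.cos(.102),np.sin(.102);L=(W[...,:2]-[.5337,.181])@np.array([[c,-s],[s,c]])
    inb=(np.abs(L[...,0])<.05)&(np.abs(L[...,1])<.03); rim=((np.abs(L[...,0])<.09)&(np.abs(L[...,1])<.064))&~((np.abs(L[...,0])<.075)&(np.abs(L[...,1])<.04))
    P=W[inb&(W[...,2]>.07)&(W[...,2]<.097)]; A=np.c_[P[:,:2]-[.5337,.181],np.ones(len(P))];k=np.linalg.lstsq(A,P[:,2],rcond=None)[0]
    print("cover slope,z",k.round(4),len(P),"med",np.median(P[:,2]),"rim",np.median(W[rim&(np.abs(W[...,2]-.085)<.008)][:,2]))
    if pic:
        F=np.mean([d[0]["frame"] for d in D],0).astype(np.uint8);save(F[120:230,180:310],pic,6)
    st=readout.sense();print({k:np.round(st[k],4) for k in("time_s","eef_pos","opening","ft_force","torque")})
E
python3 -c "from chk import *;chk('seat.png')"
```

```text
cover slope,z [ 0.0021 -0.002   0.0853] 283 med 0.08496239010997413 rim 0.08490283470639187
{'time_s': np.float64(9.3), 'eef_pos': array([0.5325, 0.1822, 0.1237]), 'opening': np.float64(0.0101), 'ft_force': array([-2.987 ,  0.071 ,  3.6047]), 'torque': array([ 0.1539,  0.5116, -0.0355])}
```

View pics/seat.png

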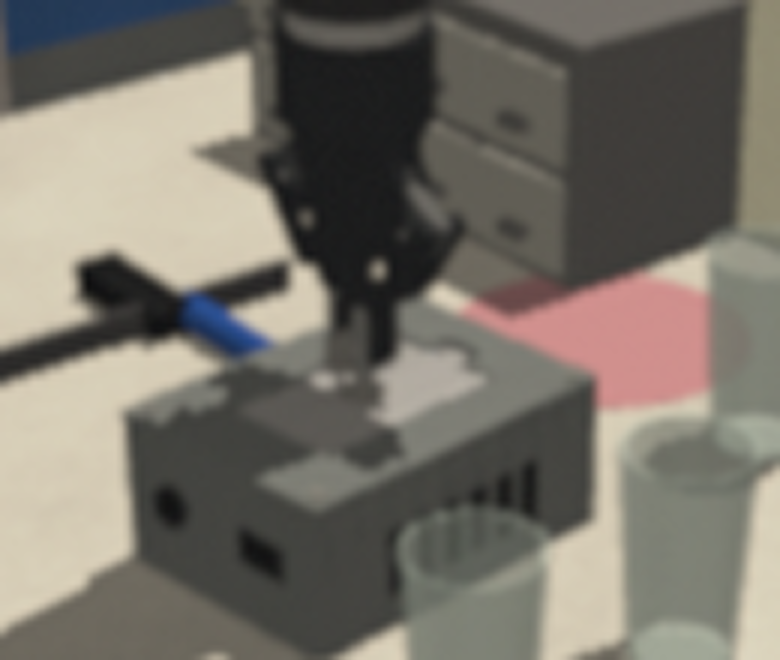

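The cover is flush: its top is at 0.085, the same as the rim, and it is level. Next I'm pushing the stud in.

Request:
{"method": "arm_command", "body": {
  "rows": [
    {"slide": [-0.001,0,-0.002],"turn": 0},
    {"slide": [-0.001,0,-0.004],"turn": 0},
    {"slide": [-0.001,0,-0.006],"turn": 0},
    {"slide": [-0.001,0,-0.008],"turn": 0},
    {"slide": [-0.001,0,-0.0095],"turn": 0},
    {"slide": [-0.001,0,-0.011],"turn": 0},
    {"slide": [-0.001,0,-0.011],"turn": 0},
    {"slide": [-0.001,0,-0.011],"turn": 0}
  ]
}}

```text
time_s: 10.1
eef_pos: [0.5325, 0.1822, 0.1136]
orientation: [0.001, -0.018, 1.0, 0.0]
ft_force: [-2.3, 0.1, 9.4]
opening: 0.01
grasp_force: 80.6
```

Request:
{"method": "arm_command", "body": {
  "rows": [
    {"slide": [0,0,-0.001],"turn": 0},
    {"slide": [0,0,-0.001],"turn": -0.04},
    {"slide": [0,0,-0.001],"turn": -0.12},
    {"slide": [0,0,-0.001],"turn": -0.2},
    {"slide": [0,0,-0.001],"turn": -0.28},
    {"slide": [0,0,-0.001],"turn": -0.36},
    {"slide": [0,0,-0.001],"turn": -0.44},
    {"slide": [0,0,-0.001],"turn": -0.52},
    {"slide": [0,0,-0.001],"turn": -0.6},
    {"slide": [0,0,-0.001],"turn": -0.6}
  ]
}}

```text
time_s: 11.1
eef_pos: [0.5325, 0.1823, 0.1127]
orientation: [0.001, 0.279, 0.96, 0.001]
ft_force: [-3.0, 0.5, 9.4]
opening: 0.01
grasp_force: 80.8
```

```bash
python3 -c "from chk import *;chk()"
```

```text
cover slope,z [0.0027 0.0023 0.0857] 260 med 0.08487767335751933 rim 0.08485032619322846
{'time_s': np.float64(11.35), 'eef_pos': array([0.5325, 0.1823, 0.1127]), 'opening': np.float64(0.0098), 'ft_force': array([-2.1797,  0.3365,  9.2476]), 'torque': array([ 0.0703,  0.5772, -0.0608])}
```

Request:
{"method": "arm_command", "body": {
  "rows": [
    {"slide": [0,0,0],"turn": -0.08},
    {"slide": [0,0,0],"turn": -0.17},
    {"slide": [0,0,0],"turn": -0.26},
    {"slide": [0,0,0],"turn": -0.35},
    {"slide": [0,0,0],"turn": -0.44},
    {"slide": [0.001,0,0],"turn": -0.53},
    {"slide": [0.001,0,0],"turn": -0.62},
    {"slide": [0.001,0,0],"turn": -0.71},
    {"slide": [0.001,0,0],"turn": -0.8},
    {"slide": [0.001,0,0],"turn": -0.87}
  ]
}}

```text
time_s: 12.35
eef_pos: [0.5328, 0.1825, 0.1125]
orientation: [-0.0, 0.658, 0.753, 0.001]
ft_force: [-3.1, 1.2, 9.9]
opening: 0.0101
grasp_force: 80.8
```

Request:
{"method": "arm_command", "body": {
  "rows": [
    {"slide": [0,0,0],"turn": -0.02},
    {"slide": [0,0,0],"turn": -0.04},
    {"slide": [0,0,0],"turn": -0.04},
    {"slide": [0,0,0],"turn": -0.04}
  ]
}}

```text
time_s: 12.75
eef_pos: [0.5329, 0.1824, 0.1124]
orientation: [0.0, 0.671, 0.741, 0.0]
ft_force: [-3.9, 1.5, 9.0]
opening: 0.0102
grasp_force: 80.8
```

```bash
python3 -c "from chk import *;chk();st=readout.sense();print(st['orientation'],st['joints'])"
```

```text
cover slope,z [ 0.001  -0.0156  0.0854] 265 med 0.08494405288563674 rim 0.08492709082484563
{'time_s': np.float64(13.0), 'eef_pos': array([0.5329, 0.1825, 0.1125]), 'opening': np.float64(0.0102), 'ft_force': array([-2.7033,  0.4544,  9.8649]), 'torque': array([0.0868, 0.765 , 0.2278])}
[2.66439477e-05 6.71408590e-01 7.41087199e-01 5.18479559e-04] [-0.82896329  0.51738455  0.65571362  1.69065759 -0.35479808  1.0543178
  0.03960617]
```

Request:
{"method": "arm_command", "body": {
  "rows": [
    {"slide": [0,0,0],"turn": 0},
    {"slide": [0,0,0],"turn": 0},
    {"slide": [0,0,0],"turn": 0},
    {"slide": [0,0,0],"turn": 0},
    {"slide": [0,0,0.01],"turn": 0},
    {"slide": [0,0,0.03],"turn": 0},
    {"slide": [0,0,0.06],"turn": 0},
    {"slide": [0,0,0.1],"turn": 0},
    {"slide": [0,0,0.13],"turn": 0},
    {"slide": [0,0,0.15],"turn": 0}
  ],
  "gripper": 0.05
}}

```text
time_s: 14.0
eef_pos: [0.5338, 0.1818, 0.2649]
orientation: [0.001, 0.672, 0.74, 0.002]
ft_force: [0.7, -0.4, 0.2]
opening: 0.0499
grasp_force: 0.0
```

Request:
{"method": "arm_command", "body": {
  "rows": [
    {"slide": [-0.01,0.02,0],"turn": 0},
    {"slide": [-0.03,0.05,0],"turn": 0},
    {"slide": [-0.05,0.08,0],"turn": 0},
    {"slide": [-0.07,0.11,0],"turn": 0},
    {"slide": [-0.09,0.14,0],"turn": 0},
    {"slide": [-0.11,0.17,0],"turn": 0},
    {"slide": [-0.13,0.2,0],"turn": 0},
    {"slide": [-0.15,0.22,0],"turn": 0},
    {"slide": [-0.16,0.23,0],"turn": 0},
    {"slide": [-0.16,0.23,0],"turn": 0}
  ]
}}

```text
time_s: 15.0
eef_pos: [0.3709, 0.4138, 0.2615]
orientation: [-0.0, 0.67, 0.742, 0.0]
ft_force: [0.7, 0.0, -0.8]
opening: 0.0504
grasp_force: 0.0
```

```bash
python3 - <<'E'
from chk import *
chk()
D=[snap("top") for _ in range(5)];W=np.nanmedian([d[1] for d in D],0);F=np.mean([d[0]["frame"] for d in D],0).astype(np.uint8)
P=W[(np.hypot(W[...,0]-.534,W[...,1]-.182)<.03)&(W[...,2]>.093)];q=P[:,:2]-P[:,:2].mean(0);e,V=np.linalg.eigh(q.T@q)
print("wing",P.mean(0),np.percentile(P[:,2],[10,50,90]),len(P),np.degrees(np.arctan2(V[1,1],V[0,1])))
save(F,"end.png",1.4)
E
```

```text
cover slope,z [0.0001 0.0004 0.0855] 284 med 0.08498452253617 rim 0.08486806870416241
{'time_s': np.float64(15.25), 'eef_pos': array([0.3745, 0.41  , 0.2616]), 'opening': np.float64(0.0499), 'ft_force': array([ 0.1987, -0.71  ,  0.8982]), 'torque': array([-0.0053, -0.0008,  0.0199])}
wing [0.53143751 0.17958372 0.11129192] [0.10358413 0.1127919  0.11482374] 73 95.43008009245837
```

View pics/end.png

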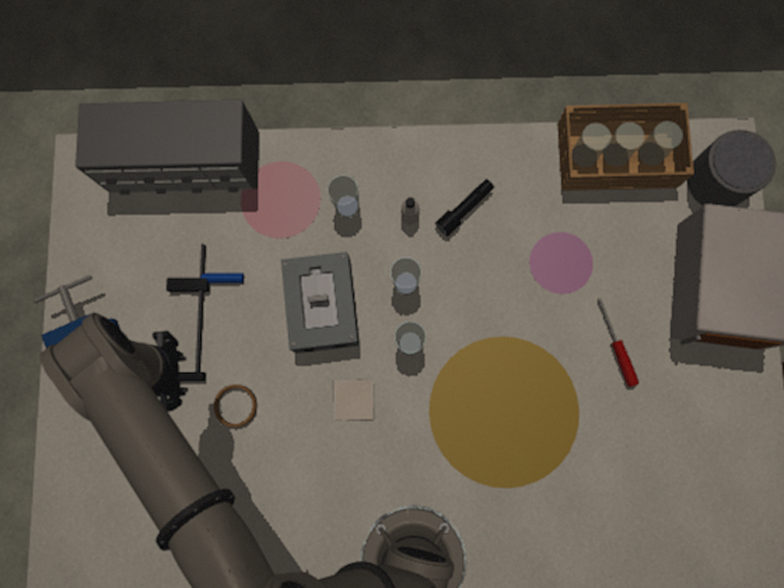

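The cover is flush at (318,298). The wing lies across it at 95.4°, and its top at 0.113 matches a stud caught about 8 mm in. Everything else is where it was, so I'm handing in.

```bash
python3 -c "from plant import ctrl;print(ctrl.close_job())"
```

```text
the job is handed in; nothing more can be done
None
```

The cover is seated flush in its bay and locked, with the stud pushed in, turned a quarter turn clockwise and caught under the bridge. The other things on the table were not disturbed, and I handed the job in at about 15.5 s.

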